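# Nudge the tooling plate onto its locating pins

## Robot

A 7-joint arm with a two-finger parallel gripper is mounted at the origin on the work surface. World frame = base frame: x ahead of the robot, y to its left, z up, the work surface at z = 0. Lengths are in mm, angles in rad, forces in N, time in s.
With the tool pointing down it reaches from about 400 to 925 mm from the base axis. Payload 5.6 kg.
Tool frame: the origin (TCP) lies midway between the tips of the shut fingers; the grasp point (between the pads) lies 19 mm behind it; z points along the fingers, y is the direction in which the jaws open and shut (so a half turn about z gives the same grasp; the last joint's range is limited). The gripper opens to 85 mm and grips with 20 to 120 N. Pads are 22 mm wide; open, the fingers measure 114 mm over their backs; the gripper's body (76 mm by 85 mm) begins 54 mm behind the grasp point. The pads swing forward as they close: fully open they stand 13 mm farther back than shut.
Start: joints at [-1.298, 0.468, -0.012, 1.603, 0.006, 1.071, -0.056], TCP at [201.917, 617.85, 193.49] pointing down, gripper open.
Joint ranges: [-2.53, 2.53], [-0.31, 2.02], [-1.57, 1.55], [0.28, 2.44], [-1.29, 4.43], [0.15, 1.84], [-2.92, 2.92]. Speed limits (rad/s): [2.57, 2.57, 3.14, 3.14, 3.14, 3.14, 3.14].

## Interface

Orientations are given as a unit quaternion [x, y, z, w].
In Python, from rig import status, read_camera, order gives the robot as it stands.
- The arm moves only by the shell command python3 -m pendant 'ROWS' [FORCE]. ROWS is a JSON object of lists of equal length, an entry for each row: "grip": the gripper command: -1 is fully open, 1 is shut, values between are in proportion; "linear": the shift along the world's x, y, z each as a share of 0.03 m, from -1 to 1, a list of three; "rotation": the turn, a rotation vector about the world's x, y, z each as a share of 0.1 rad, from -1 to 1, a list of three. In form: {"grip": [grip, ...], "linear": [[x, y, z], ...], "rotation": [[wx, wy, wz], ...]}. A call has exactly 5 rows; each row shifts and turns the commanded pose from where the row before left it; what a row does not reach is not made up. A row lasts 1/12 s, in which the tool goes at most 41.7 mm and 7.16 degrees, less where a joint would pass 70% of its speed; a pose out of reach is approached as far as the arm can. A call with a number of a shift or a turn outside -1 to 1 is refused whole. A call with a gripper value outside its range is refused whole. The fingers move at their own pace and stop on an object; FORCE is the grip in N (left out, the last holds). Time passes only in rows, so rows that do not move let the fingers close, or fill a call up. It gives the time, the measured TCP pose, the force and the opening at its end, in the units of the state.
- status.get_state(): the state, without advancing time (a new reading comes with each control period).
- read_camera(name): name is "scene" or "top" or "wrist"; returns a dict with "frame" (384x512x3 uint8, blue, green, red), "range_z" (384x512 float32, mm along the optical axis (not along the pixel's ray), 0 where there is no reading), "K" (3x3 intrinsics, pixels), "R" (3x3) and "t" (3): a world point X has camera coordinates R X + t. Camera axes: x right, y down, z forward; pixel columns grow to the right and rows downward; lengths in mm; the calibration is good to about 2 mm. A picture is of the moment at which its call begins.
- order.hand_in(): hands the job in, once; it reports no verdict.
The state is a dict: "t": time; "joint_positions": joint angles; "joint_vel": joint speeds; "effort": joint torques, N m; "ee_pos": TCP position; "eef_rot": TCP orientation; "force": force on the tool from outside, world axes, zero at the start; "wrist_torque": the same for the moment, N m; "width": finger opening in mm.
Only numpy, scipy, OpenCV 4.12 (cv2) and the standard library are available. Lean on these libraries where they do the work, as an engineer would, in place of code of your own. Each camera call takes 0.05 s, during which the arm holds its last target. There are 200 camera calls.

## Task

The tooling plate of the bicycle-frame jig lies askew, propped up on the jig's two locating pins. With the fingertips gently push it square against the fence and sideways along it until its round hole and its slot drop over the two pins and it lies flat on the bed. Only push or press it, never pick it up or tip it, and leave the things standing around the jig where they are; finish with the hand clear.

Things in the scene. Friction and masses are not known exactly. Their poses are not given: they have to be found in the camera images.
- jig: Grey flat bed bolted to the bench (never moves): x -83 to +67 mm, y -155 to +155 mm, 20 mm high. Origin on the bench, z = 0; its top, where the plate sits, is at z = +20 mm. Its +x side faces away from the robot (yaw within 0.35 rad). It carries a fence and two steel locating pins at x = -30, y = +45 and -45 mm, hidden under the plate at the start.
- fence (a point): Middle of the inner (-x) face of the jig's fence, at its top edge: x = +46, y = 0, z = +36 mm of the jig. A dark steel bar along the bed's far side, 180 mm long in y (-90 to +90 mm, as long as the plate), 12 mm thick, 16 mm above the bed.
- pin_left (a point): Foot of the jig's +y locating pin, on the bed's top face, 20 mm above the bench. Pins: 9 mm diameter, 8 mm tall, the upper 5 mm tapering to a 4 mm flat tip.
- pin_right (a point): Foot of the jig's -y locating pin, on the bed's top face, 20 mm above the bench; same shape.
- plate: Loose aluminium tooling plate, 90 (its x) by 180 (its y) by 10 mm thick, 0.35 to 0.7 kg; slides with 2 to 6 N. Origin: centre of the underside. At the start its +x long edge rests on the bed 2 to 27 mm short of the fence and its -x side on the pin tips, so it slopes 0.11 to 0.15 rad (-x edge 10 to 13 mm up). It is off by 18 to 40 mm along the jig's y, to either side, and turned up to 0.08 rad.
- axle (a point): Top of the steel dummy axle fixed on the plate: 20 mm diameter post with a 34 mm wide, 6 mm high foot, at x = +8, y = 0 of the plate, its top 50 mm above the plate's underside. Seated, the plate's origin is at x = 0, y = 0, z = +20 mm of the jig, axes alike, its ends level with the fence's ends, 1 mm from the fence.
- plate_hole (a point): Centre of the plate's 13 mm round through hole, on its underside: x = -30, y = +45 mm of the plate. Belongs over pin_left. Pushed along the fence, the plate drops by itself when hole and slot meet the pins, which then stop it.
- plate_slot (a point): Centre of the plate's rectangular through slot, 13 mm (x) by 19 mm (y), on its underside: x = -30, y = -45 mm of the plate. Belongs over pin_right.
- tub: White plastic tub with a lid, 72 mm diameter, 100 mm high, standing beyond the jig's +y end of the fence. Origin: centre of its underside. To be left alone.
- lug: Short steel tube offcut standing on end, 36 mm diameter, 55 mm high, beyond the fence. Origin: centre of its underside. To be left alone.
- vblock: Dark steel vee block about 50 x 54 mm, 43 mm high, beyond the jig's -y end of the fence. Origin: centre of its underside. To be left alone.
- wrench: Steel wrench, 150 mm long, lying flat on the bench on the robot's side of the jig. Origin: underside, middle of its length. To be left alone.

How it is judged (in metres and radians):
At the end, for the whole second after the job is handed in: The plate lies flat on the bed (underside within 1.5 mm of it, tilt below 0.02 rad) with its hole over the left pin and its slot over the right pin (each centre within 4 mm of its pin), at rest; the tub, tube offcut, vee block and wrench are within 20 mm of where they stood (z of plate in the frame of jig below 0.0215 m and angle between plate's own z axis and vertical below 0.02 rad and horizontal distance between plate_hole and pin_left below 0.004 m and horizontal distance between plate_slot and pin_right below 0.004 m and linear speed of plate below 0.01 m/s and distance of each of tub, lug, wrench, vblock from where it was at the start of the episode below 0.02 m); the robot touches nothing.
It fails at once if the plate is lifted or carried (its centre more than 15 mm above its seated height) (z of plate in the frame of jig above 0.035 m).
It fails at once if the plate is tipped up by more than 0.25 rad (angle between plate's own z axis and vertical above 0.25 rad).
It fails at once if the plate is shoved or squeezed with more than 40 N (contact force between plate and the fingers above 40 N).
It fails at once if the tub, tube offcut, vee block or wrench is pushed away by more than 20 mm (distance of any of tub, lug, wrench, vblock from where it was at the start of the episode above 0.02 m).
It also fails if it takes over 54 s, if anything falls off the work surface, if the arm or the gripper's body presses on something with over 40 N, if the wrist force passes 120 N, or if a joint passes its speed limit or range.

## Working session

There is one attempt and no reset: what is moved stays moved. The work goes in short steps, Python scripts to look and compute and a shell command to move; the robot and the scene stay as the last step left them, time stands still between calls to the robot, and variables do not carry over. Pictures are saved under pics/ and viewed, about 8 in all and at most 12, crops included, and the job is handed in when it is done.

```bash
ls; mkdir -p pics; python3 - <<'E'
from rig import status, read_camera
import cv2,numpy as np
s=status.get_state();print(s)
for n in ("top","scene"):
    c=read_camera(n);cv2.imwrite(f"pics/{n}0.png",c["frame"]);np.savez(f"{n}0.npz",**c);print(n,c["K"],c["R"],c["t"])
E
```

```text
pics
{'t': 0.0, 'joint_positions': array([-1.29796558,  0.46844697, -0.01160913,  1.60365831,  0.00599831,
        1.07139848, -0.05628538]), 'joint_vel': array([ 1.02088659e-03,  7.98599656e-04,  2.89375652e-04, -4.54854585e-04,
       -8.65495601e-05,  1.04496209e-03,  1.58944708e-03]), 'effort': array([ 5.06368124e-04, -5.32386875e+01,  2.18698225e-02, -2.51306212e+01,
        1.14543745e-02,  7.67162943e-03, -7.35508593e-06]), 'ee_pos': array([201.75814566, 617.20861502, 192.47876152]), 'eef_rot': array([ 1.57281685e-01,  9.87553336e-01, -9.34328219e-04, -8.58088207e-05]), 'force': array([-1.35125045,  0.73041954,  0.04859348]), 'wrist_torque': array([-0.0278043 , -0.04419809, -0.00953243]), 'width': 85.32264560887367}
top [[419.29695176   0.         259.56287838]
 [  0.         419.29695176 196.76220272]
 [  0.           0.           1.        ]] [[ 0.16570151 -0.98615499  0.00642988]
 [-0.96271883 -0.16317031 -0.21574963]
 [ 0.21381174  0.02955987 -0.97642755]] [-41.37094477 610.67178603 879.29775514]
scene [[427.08961753   0.         247.87329686]
 [  0.         427.08961753 192.76041584]
 [  0.           0.           1.        ]] [[-8.64414997e-01  5.02778596e-01  6.29083019e-04]
 [ 3.94126658e-01  6.78388172e-01 -6.20043277e-01]
 [-3.12171251e-01 -5.35726770e-01 -7.84567357e-01]] [ 485.0260675  -226.46843925 1206.31725024]
```

View pics/top0.png

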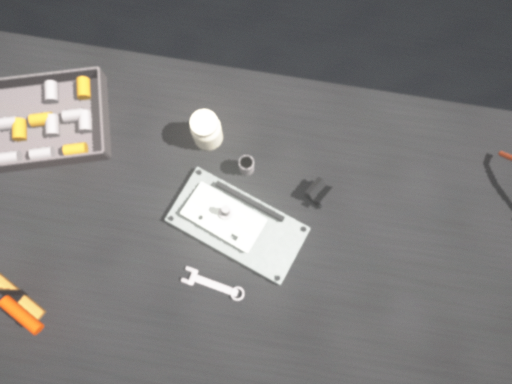

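View pics/scene0.png

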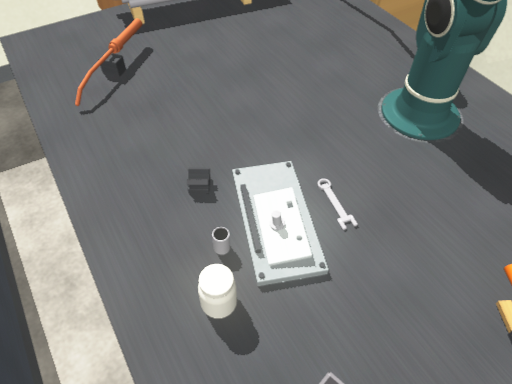

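The top view shows the jig with its corners at about (199,172), (303,229), (277,278) and (171,218). The plate is shifted left (world +y) around (223,215), and the axle is at (225,211). The tub (206,130), lug (247,165) and vee block (315,192) are beyond the fence, and the wrench (215,285) is on the near side. Next I'll measure the poses.

```bash
cat > h.py <<'E'
import numpy as np,cv2
def ray(c,uv,z):
    """pixels -> world points on height z"""
    uv=np.atleast_2d(uv).astype(float);R,t=c["R"],c["t"];o=-R.T@t
    d=np.c_[uv,np.ones(len(uv))]@np.linalg.inv(c["K"]).T@R
    return o+d*((z-o[2])/d[:,2])[:,None]
def cloud(c):
    v,u=np.mgrid[:384,:512];z=c["range_z"]
    p=np.stack([u,v,np.ones_like(u)],-1)@np.linalg.inv(c["K"]).T*z[...,None]
    return (p-c["t"])@c["R"]
E
python3 - <<'E'
from h import *
c=dict(np.load("top0.npz"));f=c["frame"];P=cloud(c)
g=f.max(2)
for p in [(290,240),(260,245),(200,215),(240,225),(250,200),(262,236),(120,250),(225,211)]: print(p,f[p[1],p[0]],P[p[1],p[0]].round(1))
crop=cv2.resize(f[150:300,150:330],None,fx=4,fy=4,interpolation=cv2.INTER_CUBIC);cv2.imwrite("pics/crop0.png",crop)
roi=np.zeros_like(g);roi[160:290,155:320]=1
bed=((P[...,2]>12)&(P[...,2]<45)&(roi>0)).astype(np.uint8)
n,l,st,ce=cv2.connectedComponentsWithStats(bed)
k=1+st[1:,4].argmax();m=(l==k).astype(np.uint8);print(st[k])
cn=max(cv2.findContours(m,0,2)[0],key=len)[:,0]
w=ray(c,cn,20)[:,:2].astype(np.float32);r=cv2.minAreaRect(w);print("depth rect",r)
E
```

```text
(290, 240) [238 240 238] [530.1 -24.5  17.5]
(260, 245) [237 240 237] [506.7  42.3  21.7]
(200, 215) [226 231 230] [551.5 191.4  28.1]
(240, 225) [254 255 255] [542.9  95.1  35.5]
(250, 200) [152 154 154] [605.   82.5  33.5]
(262, 236) [238 240 237] [528.1  41.2  20.5]
(120, 250) [128 126 129] [442.6 365.   -0.6]
(225, 211) [245 246 247] [563.  131.1  72.5]
[ 165  166  145  119 8287]
depth rect ((547.6263427734375, 103.88672637939453), (309.1451110839844, 149.8475799560547), 70.60208129882812)
```

View pics/crop0.png

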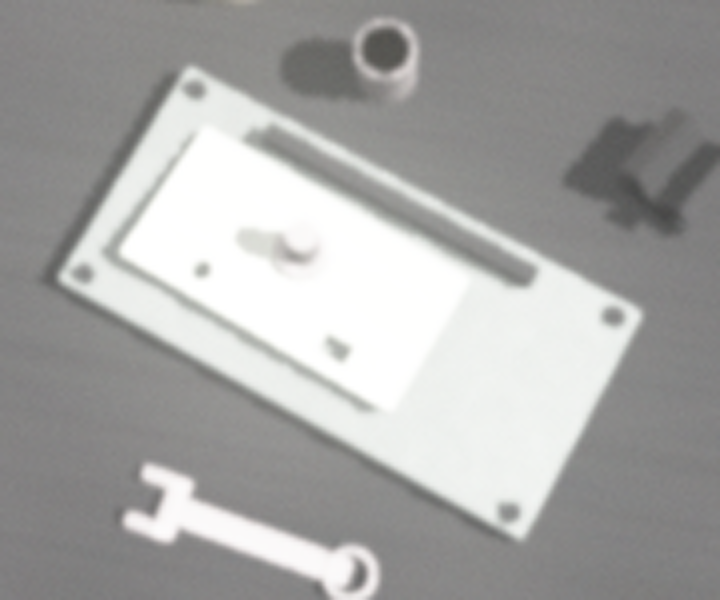

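```bash
cat >> h.py <<'E'
J=np.array([555.2,101.2]);YAW=np.deg2rad(70.602-90)
RJ=np.array([[np.cos(YAW),-np.sin(YAW)],[np.sin(YAW),np.cos(YAW)]])
def tojig(p): return (np.asarray(p)[...,:2]-J)@RJ
def toworld(p): return np.asarray(p)@RJ.T+J
E
python3 - <<'E'
from h import *
c=dict(np.load("top0.npz"));f=c["frame"];P=cloud(c)
m=(f.min(2)>=247).astype(np.uint8);m[:160]=0;m[262:]=0;m[:,:160]=0;m[:,290:]=0
n,l,st,ce=cv2.connectedComponentsWithStats(m);k=1+st[1:,4].argmax();m=(l==k).astype(np.uint8);print(st[k])
e=cv2.erode(m,np.ones((5,5)));q=P[e>0];q=q[(q[:,2]<50)&(q[:,2]>25)];A=np.c_[tojig(q),np.ones(len(q))]
for _ in range(3):
    s=np.linalg.lstsq(A,q[:,2],rcond=None)[0];ok=abs(A@s-q[:,2])<3;A,q=A[ok],q[ok]
print("plane z=",s,len(q))
def onplane(uv):
    z=35.
    uv=np.atleast_2d(uv);out=[]
    for p in uv:
        z=35.
        for _ in range(5): w=ray(c,p,z)[0];j=tojig(w);z=j@s[:2]+s[2]
        out.append([*j,z])
    return np.array(out)
cn=max(cv2.findContours(m,0,2)[0],key=len)[:,0]
print("plate rect",cv2.minAreaRect(onplane(cn)[:,:2].astype(np.float32)))
cr=lambda a:(np.array(a)+.5)/4-.5+150
print("crop corners",onplane(cr([(203,125),(470,280),(385,410),(108,250)])).round(1))
print("hole,slot",onplane(cr([(202,270),(338,348)])).round(1))
print("fence ends", tojig(ray(c,cr([(262,130),(535,270)]),36)).round(1))
print("bolts",tojig(ray(c,cr([(194,90),(613,316),(508,512),(82,273)]),20)).round(1))
E
```

```text
[ 181  182   86   71 2725]
plane z= [-1.21711227e-01 -1.93746610e-03  3.39021866e+01] 1646
plate rect ((-9.015815734863281, 33.05411148071289), (181.22401428222656, 90.47080993652344), 88.62705993652344)
crop corners [[ 37.4 124.7  29.1]
 [ 32.4 -58.1  30.1]
 [-57.5 -52.4  41. ]
 [-54.8 131.7  40.3]]
hole,slot [[-38.5  79.   38.4]
 [-39.7 -11.7  38.8]]
fence ends [[ 50.4  91.2]
 [ 54.8 -88.4]]
bolts [[  54.9  142.7]
 [  55.8 -140.7]
 [ -72.6 -140.5]
 [ -72.5  143.2]]
```

```bash
R='{"grip":[-1,-1,-1,-1,-1],"linear":[[0.61,-0.96,0],[0.61,-0.96,0],[0.61,-0.96,0],[0.61,-0.96,0],[0.61,-0.96,0]],"rotation":[[0,0,0],[0,0,0],[0,0,0],[0,0,0],[0,0,0]]}'; python3 -m pendant '{"grip":[-1,-1,-1,-1,-1],"linear":[[0.61,-0.96,0],[0.61,-0.96,0],[0.61,-0.96,0],[0.61,-0.96,0],[0.61,-0.96,0]],"rotation":[[0,0,-0.23],[0,0,0],[0,0,0],[0,0,0],[0,0,0]]}'; python3 -m pendant '{"grip":[-1,-1,-1,-1,-1],"linear":[[0.61,-0.96,0],[0.61,-0.96,0],[0.61,-0.96,0],[0.61,-0.96,0],[0.61,-0.96,0]],"rotation":[[0,0,0],[0,0,0],[0,0,0],[0,0,0],[0,0,0]]}'; python3 -m pendant '{"grip":[-1,-1,-1,-1,-1],"linear":[[0.61,-0.96,0],[0.61,-0.96,0],[0.61,-0.96,0],[0.61,-0.96,0],[0.61,-0.96,0]],"rotation":[[0,0,0],[0,0,0],[0,0,0],[0,0,0],[0,0,0]]}'
```

```text
t: 0.52
ee_pos: [293.9, 472.1, 193.1]
eef_rot: [0.168, 0.986, -0.0, -0.0]
force: [0.9, 0.5, 0.7]
width: 85.3
t: 0.93
ee_pos: [385.4, 328.1, 193.3]
eef_rot: [0.169, 0.986, -0.0, -0.0]
force: [-0.1, 0.4, -0.1]
width: 85.6
t: 1.35
ee_pos: [476.8, 184.2, 193.4]
eef_rot: [0.169, 0.986, -0.0, -0.0]
force: [0.3, 0.1, -0.7]
width: 85.3
```

```bash
python3 -m pendant '{"grip":[-1,-1,-1,-1,-1],"linear":[[0.62,-0.9,0],[0,0,-0.8],[0,0,-0.9],[0,0,-0.9],[0,0,-0.9]],"rotation":[[0,0,0],[0,0,0],[0,0,0],[0,0,0],[0,0,0]]}'; python3 -m pendant '{"grip":[-1,-1,-1,-1,-1],"linear":[[0,0,-0.8],[0,0,-0.7],[0,0,-0.4],[0,0,0],[0,0,0]],"rotation":[[0,0,0],[0,0,0],[0,0,0],[0,0,0],[0,0,0]]}'; python3 - <<'E'
from rig import read_camera,status
from h import *
for n in("scene",):
    c=read_camera(n);cv2.imwrite(f"pics/{n}1.png",cv2.resize(c["frame"][130:310,200:380],None,fx=3.3,fy=3.3,interpolation=2))
s=status.get_state();print(s["ee_pos"],tojig(s["ee_pos"]))
E
```

```text
t: 1.77
ee_pos: [495.0, 158.5, 87.4]
eef_rot: [0.169, 0.986, 0.0, 0.0]
force: [0.5, 0.7, 0.2]
width: 85.3
t: 2.18
ee_pos: [494.9, 158.7, 31.4]
eef_rot: [0.169, 0.986, -0.0, -0.0]
force: [0.7, -0.3, 0.3]
width: 85.8
[495.64583829 159.00776829  32.17929632] [-75.3731156   34.74665013]
```

View pics/scene1.png

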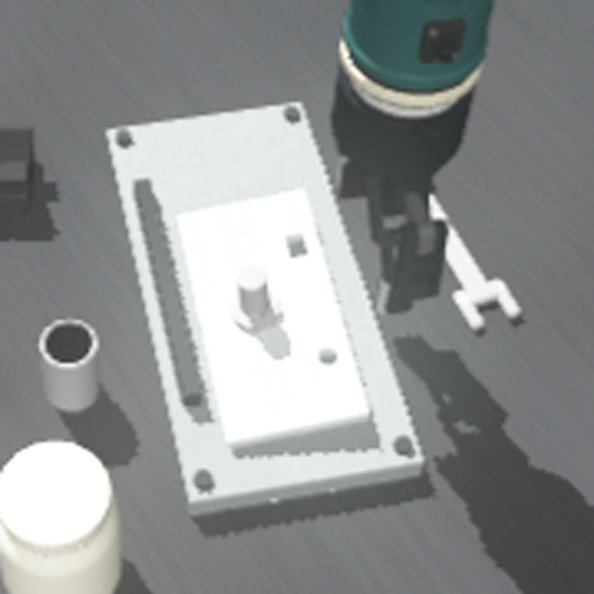

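The fingers are over the near bed edge at about (410,290), clear of the plate and the wrench, with the tips still a bit above the plate. I'll lower them and then push in +x of the jig.

```bash
python3 -m pendant '{"grip":[-1,-1,-1,-1,-1],"linear":[[0,0,-0.3],[0,0,-0.3],[0,0,-0.05],[0,0,0],[0,0,0]],"rotation":[[0,0,0],[0,0,0],[0,0,0],[0,0,0],[0,0,0]]}'; python3 -m pendant '{"grip":[-1,-1,-1,-1,-1],"linear":[[0.063,-0.022,0],[0.063,-0.022,0],[0.063,-0.022,0],[0.031,-0.011,0],[0.031,-0.011,0]],"rotation":[[0,0,0],[0,0,0],[0,0,0],[0,0,0],[0,0,0]]}';  python3 -m pendant '{"grip":[-1,-1,-1,-1,-1],"linear":[[0.031,-0.011,0],[0.031,-0.011,0],[0.031,-0.011,0],[0.031,-0.011,0],[0.031,-0.011,0]],"rotation":[[0,0,0],[0,0,0],[0,0,0],[0,0,0],[0,0,0]]}'
```

```text
t: 2.65
ee_pos: [495.1, 158.8, 12.0]
eef_rot: [0.169, 0.986, -0.0, 0.0]
force: [0.6, 0.5, -0.0]
width: 84.9
t: 3.07
ee_pos: [502.9, 156.1, 12.1]
eef_rot: [0.169, 0.986, 0.0, 0.0]
force: [-0.5, -0.0, 0.7]
width: 85.4
t: 3.48
ee_pos: [507.3, 154.6, 12.0]
eef_rot: [0.169, 0.986, 0.0, 0.0]
force: [-0.2, -0.2, -0.7]
width: 85.1
```

```bash
python3 -m pendant '{"grip":[-1,-1,-1,-1,-1],"linear":[[0.031,-0.011,0],[0.031,-0.011,0],[0.031,-0.011,0],[0.031,-0.011,0],[0.031,-0.011,0]],"rotation":[[0,0,0],[0,0,0],[0,0,0],[0,0,0],[0,0,0]]}'; python3 - <<'E'
from rig import read_camera
from h import *
c=read_camera("scene");cv2.imwrite("pics/scene2.png",cv2.resize(c["frame"][160:280,240:360],None,fx=5,fy=5,interpolation=2))
E
```

```text
t: 3.9
ee_pos: [511.9, 152.9, 12.0]
eef_rot: [0.169, 0.986, 0.0, 0.0]
force: [0.3, -0.1, -0.9]
width: 85.6
```

View pics/scene2.png

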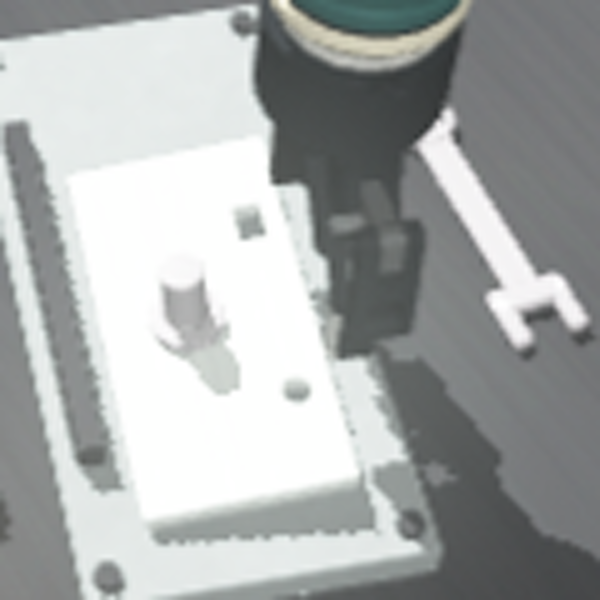

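The finger front at about (333,350) is just reaching the plate edge at about (325,330), and there is no contact yet. I'll carry on.

```bash
python3 -m pendant '{"grip":[-1,-1,-1,-1,-1],"linear":[[0.031,-0.011,0],[0.031,-0.011,0],[0.031,-0.011,0],[0.031,-0.011,0],[0.031,-0.011,0]],"rotation":[[0,0,0],[0,0,0],[0,0,0],[0,0,0],[0,0,0]]}';python3 -m pendant '{"grip":[-1,-1,-1,-1,-1],"linear":[[0.031,-0.011,0],[0.031,-0.011,0],[0.031,-0.011,0],[0,0,0],[0,0,0]],"rotation":[[0,0,0],[0,0,0],[0,0,0],[0,0,0],[0,0,0]]}'; python3 - <<'E'
from rig import read_camera,status
from h import *
print(tojig(status.get_state()["ee_pos"]))
c=read_camera("top");cv2.imwrite("pics/top2.png",cv2.resize(c["frame"][155:290,155:315],None,fx=5,fy=5,interpolation=2)[:600,:800])
E
```

```text
t: 4.37
ee_pos: [516.6, 151.2, 12.0]
eef_rot: [0.169, 0.986, 0.0, 0.0]
force: [-0.3, -0.8, 0.8]
width: 85.4
t: 4.78
ee_pos: [519.3, 150.2, 12.0]
eef_rot: [0.169, 0.986, 0.0, 0.0]
force: [-0.5, -0.1, -0.2]
width: 85.1
[-50.13997657  34.33906091]
```

View pics/top2.png

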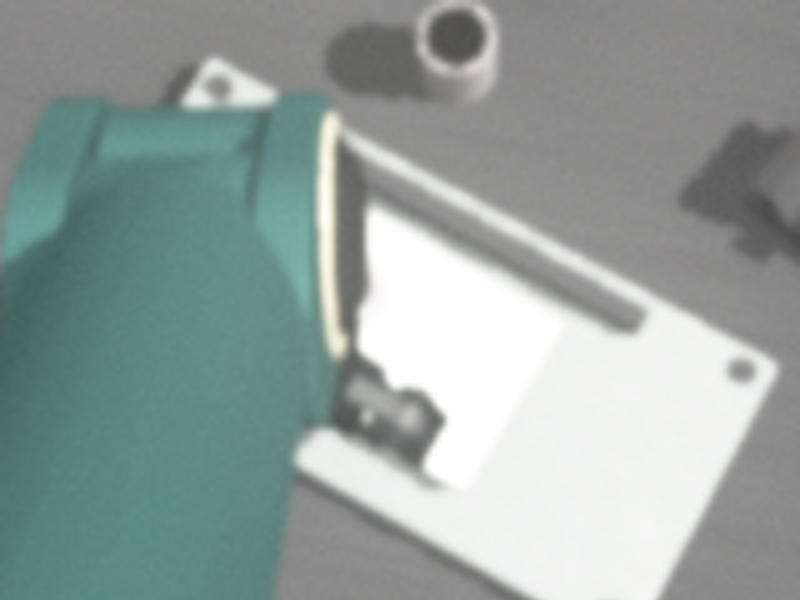

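The arm hides most of the plate in the top view. Its visible corner at (563,322) has not moved, so there was no contact. I'll check the finger tip's height and front from the scene-camera depth.

```bash
python3 - <<'E'
from rig import read_camera,status
from h import *
c=read_camera("scene");P=cloud(c);np.savez("s3.npz",**c)
d=(c["frame"].max(2)<110);j=tojig(P)
# finger: dark pixels within the expected area
sel=d&(j[...,0]>-80)&(j[...,0]<-20)&(j[...,1]>60)&(j[...,1]<110)&(P[...,2]>15)&(P[...,2]<75)
for lo in range(15,75,6):
    s=sel&(P[...,2]>=lo)&(P[...,2]<lo+6)
    if s.sum(): print(lo,s.sum(),j[s].min(0).round(1),j[s].max(0).round(1))
# plate +y edge profile & top height near fingers
w=(c["frame"].min(2)>=240)&(j[...,0]<-20)&(j[...,0]>-80)&(j[...,1]>0)&(j[...,1]<130)&(P[...,2]>27)
for y in range(80,130,8):
    s=w&(abs(j[...,1]-y)<4)
    if s.sum(): print("plate y",y,s.sum(),j[s][:,0].min().round(1),P[s][:,2].max().round(1))
cv2.imwrite("pics/scene3.png",cv2.resize(c["frame"][180:260,250:350],None,fx=7,fy=7,interpolation=2))
E
```

```text
69 5 [-59.1  83.9] [-48.5  90.8]
plate y 80 42 -51.5 92.7
plate y 88 36 -50.7 42.3
plate y 96 51 -51.1 43.3
plate y 104 44 -47.2 43.3
plate y 112 50 -48.0 43.8
plate y 120 50 -50.1 43.8
plate y 128 25 -48.8 43.0
```

View pics/scene3.png

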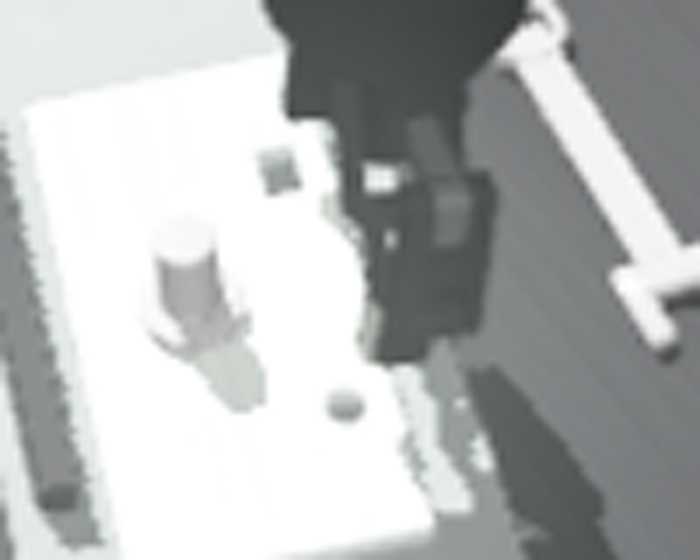

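```bash
python3 - <<'E'
from h import *
c=dict(np.load("s3.npz"));P=cloud(c)
for uv in [(303.6,231.4),(311.4,231)]:
    a,b=ray(c,uv,0)[0],ray(c,uv,60)[0];ja,jb=tojig(a),tojig(b)
    for y in (77,84,91): k=(y-ja[1])/(jb[1]-ja[1]);print(uv,y,"x",(ja+k*(jb-ja))[0].round(1),"z",round(60*k,1))
for v in range(220,238,2): print(v,[(tuple(tojig(P[v,u]).round(0)),P[v,u,2].round(0),int(c["frame"][v,u].max())) for u in (304,307,310)])
E
```

```text
(303.6, 231.4) 77 x -47.4 z 52.1
(303.6, 231.4) 84 x -44.2 z 63.5
(303.6, 231.4) 91 x -41.1 z 75.0
(311.4, 231) 77 x -64.8 z 48.7
(311.4, 231) 84 x -61.4 z 60.1
(311.4, 231) 91 x -58.0 z 71.6
220 [((np.float64(-39.0), np.float64(88.0)), np.float64(112.0), 97), ((np.float64(-36.0), np.float64(107.0)), np.float64(140.0), 92), ((np.float64(-42.0), np.float64(108.0)), np.float64(139.0), 91)]
222 [((np.float64(-38.0), np.float64(91.0)), np.float64(109.0), 95), ((np.float64(-38.0), np.float64(106.0)), np.float64(132.0), 94), ((np.float64(-47.0), np.float64(99.0)), np.float64(119.0), 89)]
224 [((np.float64(-42.0), np.float64(85.0)), np.float64(92.0), 133), ((np.float64(-37.0), np.float64(109.0)), np.float64(130.0), 94), ((np.float64(-45.0), np.float64(105.0)), np.float64(121.0), 93)]
226 [((np.float64(-34.0), np.float64(103.0)), np.float64(114.0), 125), ((np.float64(-37.0), np.float64(110.0)), np.float64(124.0), 94), ((np.float64(-44.0), np.float64(109.0)), np.float64(120.0), 94)]
228 [((np.float64(-42.0), np.float64(89.0)), np.float64(84.0), 105), ((np.float64(-39.0), np.float64(108.0)), n
[... 172 characters left out ...]
.0), np.float64(89.0)), np.float64(76.0), 94), ((np.float64(-54.0), np.float64(91.0)), np.float64(77.0), 91)]
232 [((np.float64(-51.0), np.float64(71.0)), np.float64(40.0), 214), ((np.float64(-62.0), np.float64(62.0)), np.float64(23.0), 217), ((np.float64(-69.0), np.float64(62.0)), np.float64(21.0), 153)]
234 [((np.float64(-49.0), np.float64(78.0)), np.float64(43.0), 255), ((np.float64(-61.0), np.float64(67.0)), np.float64(23.0), 234), ((np.float64(-68.0), np.float64(67.0)), np.float64(21.0), 195)]
236 [((np.float64(-49.0), np.float64(81.0)), np.float64(40.0), 255), ((np.float64(-61.0), np.float64(69.0)), np.float64(18.0), 219), ((np.float64(-67.0), np.float64(72.0)), np.float64(20.0), 228)]
```

```bash
python3 - <<'E'
from h import *
for n in("scene0.npz","s3.npz"):
    c=dict(np.load(n));P=cloud(c);j=tojig(P);f=c["frame"]
    w=(f.min(2)>=250)&(P[...,2]>24)&(P[...,2]<50)&(abs(j[...,1])<140)&(j[...,0]<44)&(j[...,0]>-75)
    for y in (-40,0,40,100,110,118):
        s=w&(abs(j[...,1]-y)<4); print(n,y,s.sum(),np.percentile(j[s][:,0],[1,99]).round(1) if s.sum() else 0)
    # edge pixels along image rows
    for v in (205,215,240,248,255):
        r=np.where(f[v].min(1)>=248)[0]; r=r[(r>240)&(r<325)];print(v,r.min(),r.max())
    print("z dark low", [round(float(x),1) for x in np.percentile(P[(f.max(2)<120)&(j[...,0]>-70)&(j[...,0]<-30)&(j[...,1]>-40)&(j[...,1]<110)&(P[...,2]>30)][:,2],[1,5])] if n[1]=='3' else '')
E
```

```text
scene0.npz -40 112 [-52.9  33.1]
scene0.npz 0 86 [-51.6  33.9]
scene0.npz 40 78 [-50.8  35.7]
scene0.npz 100 148 [-49.5  36.1]
scene0.npz 110 143 [-49.5  37.1]
scene0.npz 118 157 [-48.7  37.2]
205 256 296
215 258 299
240 264 306
248 265 308
255 267 307
z dark low 
s3.npz -40 100 [-46.2  32.4]
s3.npz 0 93 [-52.4  34.4]
s3.npz 40 80 [-50.6  35. ]
s3.npz 100 136 [-45.7  36.8]
s3.npz 110 139 [-46.2  36.8]
s3.npz 118 153 [-48.7  37.4]
205 256 296
215 258 299
240 264 306
248 265 307
255 267 307
z dark low [79.5, 125.2]
```

The visible dark finger part ends at z≈75, so it's the knuckle. The light fingertip at about (372,330) lies beside the plate edge. I'll check with the wrist camera.

```bash
python3 - <<'E'
from rig import read_camera
from h import *
c=read_camera("wrist");cv2.imwrite("pics/w1.png",c["frame"]);np.savez("w1.npz",**c);print(-c["R"].T@c["t"])
E
```

```text
[458.04297918 172.88640835 191.99554652]
```

View pics/w1.png

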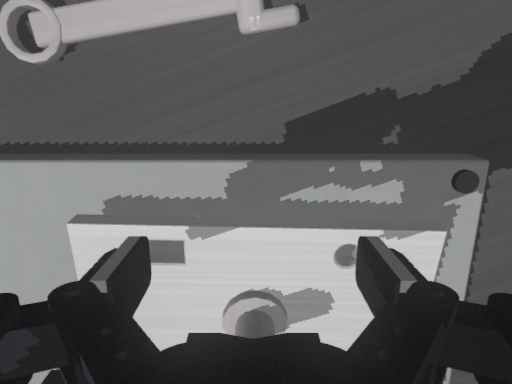

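```bash
python3 - <<'E'
from h import *
c=dict(np.load("w1.npz"));P=cloud(c);j=tojig(P)
for uv in [(145,240),(140,245),(120,255),(370,242),(380,248),(140,290),(380,270),(200,222),(200,235),(300,235),(200,250),(70,222),(442,230),(200,205)]:
    u,v=uv;print(uv,j[v,u].round(1),P[v,u,2].round(1),c["frame"][v,u].max())
E
```

```text
(145, 240) [-59.1  -7.7] 65.6 45
(140, 245) [-60.4  -7.1] 73.3 41
(120, 255) [-61.1 -10.9] 82.9 84
(370, 242) [-61.1  79.9] 72.0 67
(380, 248) [-60.8  82. ] 76.7 83
(140, 290) [-43.7  -7.3] 77.0 45
(380, 270) [-58.8  77.7] 89.2 39
(200, 222) [-55.5   9.8] 36.5 101
(200, 235) [-50.2  10.1] 39.9 139
(300, 235) [-50.2  57.9] 40.0 202
(200, 250) [-42.2   9.7] 39.5 198
(70, 222) [-56.4 -51.8] 38.8 101
(442, 230) [-52.9 125.3] 40.3 108
(200, 205) [-58.6   7.4] 19.6 103
```

The wrist depth puts the open tips at about z = 60 (pixels (145,240) and (370,242)). They stand over the plate edge, well farther back than TCP + 13 mm, so they slid above it untouched. I'll back off, half shut the fingers and measure the tips again.

```bash
python3 -m pendant '{"grip":[-1,-1,-1,-1,-1],"linear":[[0,0,0.9],[-0.4,0.141,0.9],[-0.4,0.141,0],[0,0,0],[0,0,0]],"rotation":[[0,0,0],[0,0,0],[0,0,0],[0,0,0],[0,0,0]]}';python3 -m pendant '{"grip":[0.2,0.2,0.2,0.2,0.2],"linear":[[0,0,0],[0,0,0],[0,0,0],[0,0,0],[0,0,0]],"rotation":[[0,0,0],[0,0,0],[0,0,0],[0,0,0],[0,0,0]]}' 20; cat > tips.py <<'E'
from rig import read_camera,status
from h import *
t=status.get_state();e=t["ee_pos"];je=tojig(e);print("tcp",je.round(1),e[2].round(1),"width",t["width"])
for n in("scene","wrist"):
    c=read_camera(n);P=cloud(c);j=tojig(P)
    s=(c["frame"].max(2)<120)&(abs(j-je)<[25,75]).all(-1)&(P[...,2]>46)&(P[...,2]<140)
    for side in(-1,1):
        q=s&((j[...,1]-je[1])*side>0)
        if q.sum():
            z=np.percentile(P[q][:,2],2);k=q&(P[...,2]<z+6);print(n,side,"low z",z.round(1),"rel y",(np.percentile(j[k][:,1],[5,95])-je[1]).round(1),"rel x",(np.percentile(j[k][:,0],[5,95])-je[0]).round(1),k.sum())
    np.savez(n+"t.npz",**c)
E
python3 tips.py
```

```text
t: 5.35
ee_pos: [494.6, 159.1, 65.8]
eef_rot: [0.168, 0.986, 0.0, -0.0]
force: [-0.1, -0.4, -1.0]
width: 85.6
t: 5.77
ee_pos: [495.3, 158.4, 65.5]
eef_rot: [0.169, 0.986, -0.0, -0.0]
force: [0.3, 1.1, 0.3]
width: 34.2
tcp [-75.5  34.1] 65.5 width 34.209775991182376
scene -1 low z 105.3 rel y [-17.7 -15.8] rel x [ 0.6 12.9] 13
scene 1 low z 112.0 rel y [25.7 31.2] rel x [-6.6  7.9] 11
wrist -1 low z 107.0 rel y [-26. -16.] rel x [-11.2   8.4] 203
wrist 1 low z 108.6 rel y [18.  29.3] rel x [-11.3   5.7] 226
```

```bash
python3 - <<'E'
from h import *
je=np.array([-75.5,34.1])
for n in("scene","wrist"):
    c=dict(np.load(n+"t.npz"));P=cloud(c);j=tojig(P)-je
    for lo in range(50,120,8):
        q=(abs(j)<[20,45]).all(-1)&(P[...,2]>=lo)&(P[...,2]<lo+8);print(n,lo,q.sum(),(np.percentile(j[q],[5,95],axis=0).round(0).tolist(),int(np.median(c["frame"][q].max(1)))) if q.sum() else'')
w=dict(np.load("wristt.npz"))["frame"];s=dict(np.load("scenet.npz"))["frame"]
cv2.imwrite("pics/tips.png",np.hstack([cv2.resize(w,(400,300)),cv2.resize(s[165:255,260:380],(400,300),interpolation=2)]))
E
```

```text
scene 50 0 
scene 58 0 
scene 66 0 
scene 74 0 
scene 82 0 
scene 90 0 
scene 98 5 ([[2.0, -18.0], [8.0, 16.0]], 81)
scene 106 24 ([[-0.0, -18.0], [13.0, 29.0]], 90)
scene 114 39 ([[-2.0, -18.0], [13.0, 32.0]], 82)
wrist 50 0 
wrist 58 0 
wrist 66 0 
wrist 74 0 
wrist 82 0 
wrist 90 0 
wrist 98 34 ([[-6.0, -16.0], [1.0, 18.0]], 93)
wrist 106 449 ([[-11.0, -25.0], [9.0, 28.0]], 58)
wrist 114 728 ([[-11.0, -28.0], [7.0, 30.0]], 55)
```

View pics/tips.png

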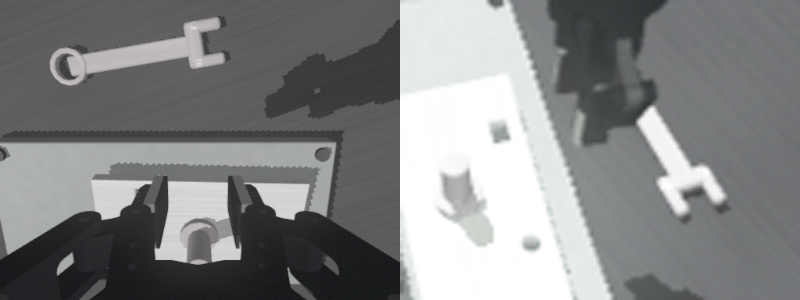

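The left panel shows the tips clear of the plate, at the fingers' lower ends around (160,180) and (235,180). With 34 mm opening they sit about 38 mm above the reported TCP, so I'll use measured tip height = TCP + 38. I'll lower them to suit.

```bash
python3 -m pendant '{"grip":[0.2,0.2,0.2,0.2,0.2],"linear":[[0,0,-0.9],[0,0,-0.9],[0,0,-0.5],[0,0,0],[0,0,0]],"rotation":[[0,0,0],[0,0,0],[0,0,0],[0,0,0],[0,0,0]]}'; python3 - <<'E'
from rig import read_camera,status
from h import *
je=tojig(status.get_state()["ee_pos"])
for n in("wrist",):
    c=read_camera(n);P=cloud(c);j=tojig(P)-je
    for lo in range(21,60,4):
        q=(c["frame"].max(2)<100)&(abs(j)<[13,32]).all(-1)&(P[...,2]>=lo)&(P[...,2]<lo+4);print(n,lo,q.sum(),(np.percentile(j[q],[5,95],axis=0).round(0).tolist()) if q.sum() else'')
E
```

```text
t: 6.28
ee_pos: [494.8, 158.4, -3.5]
eef_rot: [0.169, 0.986, -0.001, -0.001]
force: [-0.1, -0.2, 0.5]
width: 34.1
wrist 21 0 
wrist 25 0 
wrist 29 0 
wrist 33 15 [[-5.0, -16.0], [4.0, -16.0]]
wrist 37 98 [[-11.0, -16.0], [9.0, 19.0]]
wrist 41 206 [[-11.0, -27.0], [8.0, 29.0]]
wrist 45 257 [[-11.0, -28.0], [8.0, 30.0]]
wrist 49 283 [[-11.0, -28.0], [8.0, 30.0]]
wrist 53 322 [[-11.0, -28.0], [9.0, 30.0]]
wrist 57 320 [[-11.0, -28.0], [8.0, 30.0]]
```

```bash
python3 -m pendant '{"grip":[0.2,0.2,0.2,0.2,0.2],"linear":[[0,0,-0.2],[0,0,-0.1],[0,0,0],[0.063,-0.022,0],[0.063,-0.022,0]],"rotation":[[0,0,0],[0,0,0],[0,0,0],[0,0,0],[0,0,0]]}';  python3 -m pendant '{"grip":[0.2,0.2,0.2,0.2,0.2],"linear":[[0.031,-0.011,0],[0.031,-0.011,0],[0.031,-0.011,0],[0.031,-0.011,0],[0.031,-0.011,0]],"rotation":[[0,0,0],[0,0,0],[0,0,0],[0,0,0],[0,0,0]]}'
```

```text
t: 6.75
ee_pos: [499.4, 157.5, -11.6]
eef_rot: [0.169, 0.986, 0.0, 0.0]
force: [1.2, 0.2, -1.7]
width: 34.2
t: 7.17
ee_pos: [503.6, 155.7, -12.0]
eef_rot: [0.169, 0.986, -0.0, -0.0]
force: [-1.4, 0.0, 0.0]
width: 33.8
```

```bash
 python3 -m pendant '{"grip":[0.2,0.2,0.2,0.2,0.2],"linear":[[0.031,-0.011,0],[0.031,-0.011,0],[0.031,-0.011,0],[0.031,-0.011,0],[0.031,-0.011,0]],"rotation":[[0,0,0],[0,0,0],[0,0,0],[0,0,0],[0,0,0]]}'
```

```text
t: 7.58
ee_pos: [508.1, 154.0, -12.2]
eef_rot: [0.169, 0.986, -0.0, -0.0]
force: [-1.7, 0.5, -1.1]
width: 34.4
```

```bash
 python3 -m pendant '{"grip":[0.2,0.2,0.2,0.2,0.2],"linear":[[0.031,-0.011,0],[0.031,-0.011,0],[0.031,-0.011,0],[0.031,-0.011,0],[0.031,-0.011,0]],"rotation":[[0,0,0],[0,0,0],[0,0,0],[0,0,0],[0,0,0]]}'; cat > plate.py <<'E'
"""plate pose in the jig frame from the scene camera (top face, sloping) """
from rig import read_camera,status
from h import *
e=status.get_state()["ee_pos"];print("tcp",tojig(e).round(1),e[2].round(1))
c=read_camera("scene");np.savez("last.npz",**c);P=cloud(c);j=tojig(P);f=c["frame"]
w=(f.min(2)>=247)&(P[...,2]>23)&(P[...,2]<50)&(abs(j[...,1])<140)&(j[...,0]<46)&(j[...,0]>-70)
w=cv2.morphologyEx(w.astype(np.uint8),cv2.MORPH_OPEN,np.ones((3,3)))>0
q=P[w];J2=j[w];A=np.c_[J2,np.ones(len(q))];z=q[:,2]
for _ in range(4):
    s=np.linalg.lstsq(A,z,rcond=None)[0];ok=abs(A@s-z)<2.5;A,z=A[ok],z[ok]
print("top plane",s.round(4),len(z))
J2=A[:,:2];L=[]
for y in range(-120,130,6):
    k=abs(J2[:,1]-y)<4
    if k.sum()>20: L.append([y,*np.percentile(J2[k][:,0],[1,99])])
L=np.array(L);far=np.polyfit(L[1:-1,0],L[1:-1,2],1);print("far edge slope,x@0",far.round(3))
X=[]
for x in range(-20,30,5):
    k=abs(J2[:,0]-x)<4;X.append(np.percentile(J2[k][:,1],[1,99]))
print("y ends",np.median(X,0).round(1),"mid",np.median(X).round(1))
E
python3 plate.py; python3 - <<'E'
import sys;sys.path.insert(0,'.')
src=open('plate.py').read().replace('read_camera("scene")','dict(np.load("scene0.npz"))').replace('np.savez("last.npz",**c);','');exec(src)
E
```

```text
t: 8.0
ee_pos: [513.1, 152.5, -12.0]
eef_rot: [0.169, 0.986, 0.0, 0.0]
force: [-1.2, 0.7, -1.1]
width: 34.3
tcp [-56.7  34.4] -12.0
top plane [-1.07900e-01 -6.00000e-04  3.58897e+01] 2278
far edge slope,x@0 [4.0000e-03 4.4209e+01]
y ends [-50.6 125.5] mid 38.2
tcp [-56.5  34.4] -12.0
top plane [-1.23500e-01  1.40000e-03  3.54279e+01] 2260
far edge slope,x@0 [2.4000e-02 3.4333e+01]
y ends [-51.  124.8] mid 37.0
```

The plate moved about 10 mm, is nearly square and almost at the fence. I'll push a little more until it bears on the fence.

```bash
 python3 -m pendant '{"grip":[0.2,0.2,0.2,0.2,0.2],"linear":[[0.031,-0.011,0],[0.031,-0.011,0],[0,0,0],[0,0,0],[0,0,0]],"rotation":[[0,0,0],[0,0,0],[0,0,0],[0,0,0],[0,0,0]]}'; python3 plate.py
```

```text
t: 8.47
ee_pos: [514.5, 151.9, -12.1]
eef_rot: [0.169, 0.986, -0.0, -0.0]
force: [-2.9, 0.6, -0.6]
width: 34.0
tcp [-55.2  34.3] -12.1
top plane [-1.0830e-01  9.0000e-04  3.5869e+01] 2200
far edge slope,x@0 [4.0000e-03 4.4238e+01]
y ends [-50.6 125.6] mid 38.1
```

```bash
 python3 -m pendant '{"grip":[0.2,0.2,0.2,0.2,0.2],"linear":[[0.031,-0.011,0],[0.031,-0.011,0],[0,0,0],[0,0,0],[0,0,0]],"rotation":[[0,0,0],[0,0,0],[0,0,0],[0,0,0],[0,0,0]]}'
```

```text
t: 8.93
ee_pos: [514.5, 151.9, -12.3]
eef_rot: [0.168, 0.986, -0.0, -0.002]
force: [-7.1, 2.5, 1.6]
width: 33.9
```

```bash
python3 - <<'E'
from h import *
c=dict(np.load("top0.npz"));P=cloud(c);j=tojig(P)
q=(P[...,2]>85)&(P[...,2]<115)&(j[...,0]<300)&(j[...,1]<300)&(j[...,1]>50)&(j[...,0]>20)
print("tub",q.sum(),j[q].mean(0),j[q].min(0),j[q].max(0))
print(toworld([[-75,34],[-75,150],[5,150],[5,100]]))
E
python3 -m pendant '{"grip":[0.2,0.2,0.2,0.2,0.2],"linear":[[-0.3,0.106,0],[-0.3,0.106,0],[0,0,0.6],[0,0,0.9],[0,0,0.9]],"rotation":[[0,0,0],[0,0,0],[0,0,0],[0,0,0],[0,0,0]]}'
```

```text
tub 611 [147.17848922 171.10230054] [117.60834937 141.22922514] [179.45721828 203.58704953]
[[495.74979014 158.17958009]
 [534.27666215 267.59475332]
 [609.73540231 241.02449676]
 [593.12899196 193.86278416]]
t: 9.35
ee_pos: [498.4, 157.3, 60.6]
eef_rot: [0.169, 0.986, -0.0, 0.0]
force: [0.6, 0.3, 0.4]
width: 33.8
```

```bash
python3 -m pendant '{"grip":[1,1,1,1,1],"linear":[[0.765,0.564,0.2],[0.765,0.564,0],[0.765,0.564,0],[0.765,0.564,0],[0.7,0.564,0]],"rotation":[[0,0,0],[0,0,0],[0,0,0],[0,0,0],[0,0,0]]}';python3 -m pendant '{"grip":[1,1,1,1,1],"linear":[[0,0,0],[0,0,-0.8],[0,0,-0.4],[0,0,0],[0,0,0]],"rotation":[[0,0,0],[0,0,0],[0,0,0],[0,0,0],[0,0,0]]}'; python3 plate.py; python3 - <<'E'
from rig import read_camera,status
from h import *
je=tojig(status.get_state()["ee_pos"])
c=read_camera("wrist");P=cloud(c);j=tojig(P)-je
for lo in range(21,100,6):
        q=(c["frame"].max(2)<100)&(abs(j)<[13,32]).all(-1)&(P[...,2]>=lo)&(P[...,2]<lo+6);print(lo,q.sum(),(np.percentile(j[q],[5,95],axis=0).round(0).tolist()) if q.sum() else'')
E
```

```text
t: 9.77
ee_pos: [613.4, 243.0, 66.8]
eef_rot: [0.169, 0.986, 0.001, 0.001]
force: [-0.0, 0.2, -1.1]
width: 0.3
t: 10.18
ee_pos: [610.5, 241.3, 29.2]
eef_rot: [0.169, 0.986, -0.001, -0.001]
force: [-0.7, 0.5, -0.7]
width: 0.1
tcp [  5.6 150.5] 29.2
top plane [-1.13000e-01  4.00000e-04  3.60286e+01] 1111
far edge slope,x@0 [5.0000e-03 4.4545e+01]
21 0 
27 0 
33 0 
39 0 
45 0 
51 0 
57 0 
63 0 
69 92 [[-11.0, -8.0], [-7.0, 11.0]]
75 333 [[-11.0, -11.0], [-7.0, 13.0]]
81 405 [[-11.0, -11.0], [-7.0, 13.0]]
87 464 [[-11.0, -11.0], [-7.0, 13.0]]
93 453 [[-11.0, -11.0], [-7.0, 13.0]]
99 481 [[-12.0, -4.0], [7.0, 6.0]]Traceback (most recent call last):
  File "plate.py", line 19, in <module>
    k=abs(J2[:,0]-x)<4;X.append(np.percentile(J2[k][:,1],[1,99]))
                                ~~~~~~~~~~~~~^^^^^^^^^^^^^^^^^^^
    return _quantile_unchecked(
        a, q, axis, out, overwrite_input, method, keepdims, weights)
    return _ureduce(a,
                    func=_quantile_ureduce_func,
    ...<5 lines>...
                    overwrite_input=overwrite_input,
                    method=method)
    r = func(a, **kwargs)
    result = _quantile(arr,
                       quantiles=q,
    ...<2 lines>...
                       out=out,
                       weights=wgt)
    slices_having_nans = np.isnan(arr[-1, ...])
                                  ~~~^^^^^^^^^
IndexError: index -1 is out of bounds for axis 0 with size 0
```

```bash
python3 -m pendant '{"grip":[1,1,1,1,1],"linear":[[0,0,-0.9],[0,0,-0.5],[-0.022,-0.063,0],[-0.022,-0.063,0],[-0.022,-0.063,0]],"rotation":[[0,0,0],[0,0,0],[0,0,0],[0,0,0],[0,0,0]]}';python3 -m pendant '{"grip":[1,1,1,1,1],"linear":[[-0.011,-0.032,0],[-0.011,-0.032,0],[-0.011,-0.032,0],[-0.011,-0.032,0],[-0.011,-0.032,0]],"rotation":[[0,0,0],[0,0,0],[0,0,0],[0,0,0],[0,0,0]]}';python3 -m pendant '{"grip":[1,1,1,1,1],"linear":[[-0.0095,-0.032,0],[-0.0095,-0.032,0],[-0.0095,-0.032,0],[-0.0095,-0.032,0],[-0.0095,-0.032,0]],"rotation":[[0,0,0],[0,0,0],[0,0,0],[0,0,0],[0,0,0]]}'
```

```text
t: 10.7
ee_pos: [610.0, 236.2, -11.3]
eef_rot: [0.169, 0.986, 0.0, 0.0]
force: [0.4, -0.6, 0.7]
width: 0.0
t: 11.12
ee_pos: [608.1, 231.7, -11.7]
eef_rot: [0.169, 0.986, 0.0, 0.0]
force: [0.1, -0.7, -0.2]
width: 0.1
t: 11.53
ee_pos: [606.7, 227.8, -11.9]
eef_rot: [0.168, 0.986, 0.001, 0.0]
force: [0.5, 2.6, -1.0]
width: -0.0
```

```bash
python3 -m pendant '{"grip":[1,1,1,1,1],"linear":[[-0.0095,-0.032,0],[-0.0095,-0.032,0],[-0.0095,-0.032,0],[-0.0095,-0.032,0],[-0.0095,-0.032,0]],"rotation":[[0,0,0],[0,0,0],[0,0,0],[0,0,0],[0,0,0]]}';python3 -m pendant '{"grip":[1,1,1,1,1],"linear":[[-0.0095,-0.032,0],[-0.0095,-0.032,0],[-0.0095,-0.032,0],[-0.0095,-0.032,0],[-0.0095,-0.032,0]],"rotation":[[0,0,0],[0,0,0],[0,0,0],[0,0,0],[0,0,0]]}'; sed -i 's/range(-20,30,5)/range(25,40,4)/' plate.py; python3 plate.py
```

```text
t: 11.95
ee_pos: [604.9, 222.4, -12.0]
eef_rot: [0.168, 0.986, 0.0, -0.0]
force: [-0.3, 4.0, -0.1]
width: 0.0
t: 12.37
ee_pos: [603.3, 217.5, -12.0]
eef_rot: [0.169, 0.986, 0.0, -0.0]
force: [-0.1, 5.2, 0.1]
width: -0.1
tcp [  6.8 125.7] -12.0
top plane [-0.1104  0.     35.8856] 933
far edge slope,x@0 [5.0000e-03 4.4635e+01]
y ends [-63.  113.2] mid 25.3
```

```bash
python3 -m pendant '{"grip":[1,1,1,1,1],"linear":[[-0.0095,-0.032,0],[-0.0095,-0.032,0],[-0.0095,-0.032,0],[-0.0095,-0.032,0],[-0.0095,-0.032,0]],"rotation":[[0,0,0],[0,0,0],[0,0,0],[0,0,0],[0,0,0]]}';python3 -m pendant '{"grip":[1,1,1,1,1],"linear":[[-0.0095,-0.032,0],[-0.0095,-0.032,0],[-0.0095,-0.032,0],[-0.0095,-0.032,0],[-0.0095,-0.032,0]],"rotation":[[0,0,0],[0,0,0],[0,0,0],[0,0,0],[0,0,0]]}'; python3 plate.py
```

```text
t: 12.83
ee_pos: [601.8, 212.9, -12.0]
eef_rot: [0.168, 0.986, 0.0, -0.0]
force: [-2.1, 5.3, 0.8]
width: -0.0
t: 13.25
ee_pos: [600.4, 208.2, -12.0]
eef_rot: [0.168, 0.986, 0.0, -0.0]
force: [-1.5, 4.9, 1.0]
width: -0.4
tcp [  7. 116.] -12.0
top plane [-1.08600e-01  3.00000e-04  3.60085e+01] 889
far edge slope,x@0 [5.000e-03 4.468e+01]
y ends [-72.6 103.5] mid 15.9
```

```bash
python3 -m pendant '{"grip":[1,1,1,1,1],"linear":[[-0.0095,-0.032,0],[-0.0095,-0.032,0],[-0.0095,-0.032,0],[-0.0095,-0.032,0],[-0.0095,-0.032,0]],"rotation":[[0,0,0],[0,0,0],[0,0,0],[0,0,0],[0,0,0]]}';python3 -m pendant '{"grip":[1,1,1,1,1],"linear":[[-0.0095,-0.032,0],[-0.0095,-0.032,0],[-0.0095,-0.032,0],[0,0,0],[0,0,0]],"rotation":[[0,0,0],[0,0,0],[0,0,0],[0,0,0],[0,0,0]]}'; python3 plate.py
```

```text
t: 13.72
ee_pos: [599.0, 203.4, -12.0]
eef_rot: [0.168, 0.986, 0.0, -0.0]
force: [-1.3, 5.8, 1.1]
width: -0.0
t: 14.13
ee_pos: [598.8, 197.8, -12.2]
eef_rot: [0.169, 0.986, -0.001, 0.0]
force: [0.1, -0.1, -0.2]
width: -0.3
tcp [  9.  105.5] -12.2
top plane [ 3.00000e-04 -8.00000e-04  3.08671e+01] 839
far edge slope,x@0 [4.000e-03 4.403e+01]
y ends [-83.4  92.4] mid 4.5
```

It dropped: the slope is 0 and the contact force is gone. I'll back off, rise clear and verify.

```bash
python3 -m pendant '{"grip":[1,1,1,1,1],"linear":[[0.1,0.283,0],[0.1,0.283,0],[0,0,0.9],[0,0,0.9],[0,0,0.9]],"rotation":[[0,0,0],[0,0,0],[0,0,0],[0,0,0],[0,0,0]]}';python3 -m pendant '{"grip":[1,1,1,1,1],"linear":[[0,0,0.9],[0,0,0.9],[-0.7,0.7,0],[-0.9,0.9,0],[-0.9,0.9,0]],"rotation":[[0,0,0],[0,0,0],[0,0,0],[0,0,0],[0,0,0]]}';python3 -m pendant '{"grip":[1,1,1,1,1],"linear":[[-0.9,0.9,0],[-0.9,0.9,0],[-0.9,0.9,0],[-0.9,0.9,0],[0,0,0]],"rotation":[[0,0,0],[0,0,0],[0,0,0],[0,0,0],[0,0,0]]}'; sed -i 's/range(25,40,4)/range(-20,30,5)/' plate.py; python3 plate.py; python3 - <<'E'
from rig import read_camera
from h import *
c=read_camera("top");np.savez("top9.npz",**c);f=c["frame"]
a=cv2.resize(f[160:290,155:320],(635,500),interpolation=2);cv2.imwrite("pics/end.png",a)
c0=dict(np.load("top0.npz"))
d=cv2.absdiff(f,c0["frame"]).max(2)
print("diff beyond jig (tub/lug/vblock area)",d[95:165,185:262].max(),d[170:215,295:335].max(),"wrench",d[262:302,178:248].max())
E
```

```text
t: 14.6
ee_pos: [604.3, 218.1, 69.4]
eef_rot: [0.168, 0.986, -0.0, -0.0]
force: [0.8, 0.2, 0.0]
width: -0.1
t: 15.02
ee_pos: [529.7, 293.1, 124.0]
eef_rot: [0.17, 0.986, 0.001, 0.001]
force: [0.1, 0.6, -0.7]
width: -0.3
t: 15.43
ee_pos: [413.6, 408.6, 123.1]
eef_rot: [0.162, 0.987, 0.002, -0.002]
force: [-0.4, 1.1, -0.0]
width: -0.3
tcp [-235.6  242.9] 123.1
top plane [-1.70000e-03  2.00000e-04  3.08891e+01] 1964
far edge slope,x@0 [1.000e-03 4.297e+01]
y ends [-82.1  92. ] mid 5.2
diff beyond jig (tub/lug/vblock area) 7 7 wrench 6
```

View pics/end.png

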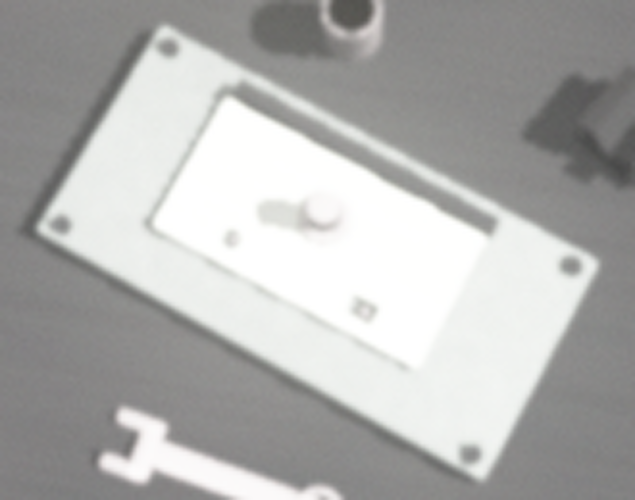

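```bash
python3 - <<'E'
from rig import order,status
print(status.get_state()["force"],order.hand_in())
E
```

```text
the job is handed in; nothing more can be done
[-0.00256346  0.10947119 -0.98570231] None
```

The plate is seated over both pins and I've handed the job in at about 15.5 s of the 54 s limit. I pushed it square against the fence with two fingertips (about 7.5 N there), then slid it roughly 30 mm along the fence with the fingers shut (about 5–6 N). It dropped onto the pins by itself.

**Last checks**
- **Plate:** it lies flat, with a measured tilt of about 0.002 rad and its top at z ≈ 30.9 mm against 30 mm nominal, within camera accuracy.
- **Pins:** the final top picture shows both pins in the hole and slot, and the plate's ends level with the fence's ends. I did not measure the hole and slot offsets directly.
- **Other items:** the tub, tube offcut, vee block and wrench show no change in the images.
- **Hand:** it is clear of everything.

**Disagreements**
- **Fingertip height:** the cameras put the tips about 38 mm above the reported tool point, and about 50 mm above it with the fingers open. The first push therefore passed over the plate without touching it. I then worked from the measured height.
- **Position along the fence:** the scene camera reads the plate's middle about 4–5 mm too far toward +y. It was already about 4 mm higher than the top camera at the start, so I put this down to bias in that view.

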